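# Put four kitchen things back in their fitted trays

### The arm

A 7-joint arm with a two-finger parallel gripper is mounted at the origin on a cart in front of the work surface, level with it; the furniture and walls round the work are solid. World frame = base frame: x ahead of the robot, y to its left, z up, the work surface at z = 0. Lengths are in m, angles in rad, forces in N, time in s.
With the tool pointing down it reaches from about 0.375 to 0.925 m from the base axis. Payload 3.1 kg.
Tool frame: the origin (TCP) lies between the finger pads; the fingertips stand 19 mm ahead of it and the grasp point (between the pads) is the TCP; z points along the fingers, y is the line along which they close (so a half turn about z gives the same grasp; the last joint's range is limited). The gripper opens to 85 mm and grips with 20 to 120 N. Pads are 22 mm wide; open, the fingers measure 114 mm over their backs; the gripper's body (76 mm by 85 mm) begins 54 mm behind the grasp point. The pads swing forward as they close: fully open they stand 13 mm farther back than shut.
Start: joints at [1.204, 0.383, 0.044, 1.598, -0.018, 1.161, -0.05], TCP at [0.173, -0.627, 0.25] pointing down, gripper open.
Joint ranges: [-2.61, 2.61], [-0.41, 2.15], [-1.48, 1.57], [0, 2.5], [-1.57, 4.71], [0.05, 1.97], [-2.85, 2.85]. Speed limits (rad/s): [2.79, 2.79, 3.14, 3.14, 3.14, 3.14, 3.14].

### API

Orientations are given as a unit quaternion [x, y, z, w].
In Python, from bench import move_ptp, movel, move_j, move_gripper, pause, inverse_kinematics, read_camera, camera_params, MotionError, sign_off, look_for, tip_of, read_time_s, read_qpos, read_joint_vel, read_effort, read_eef_pos, read_tcp_rot, read_ft_force, read_ft_torque, read_finger_gap, read_grasp_force gives the robot as it stands. Calls block until the motion is done:
- move_ptp(position, orientation): joint-space move of the TCP to a pose.
- movel(position, orientation=None, speed=0.15): straight line of the TCP; orientation=None keeps the orientation; speed is the mean speed in m/s.
- move_j(angles): joint-space move.
- move_gripper(opening, effort=None): finger opening in m; effort is the grip in N (None keeps the last); returns when the fingers have stopped.
- pause(seconds).
- inverse_kinematics(position, orientation): joint angles nearest the present ones, or None.
- read_camera(name): name is "scene" or "top"; returns the picture (400x640x3 uint8, red, green, blue); there is no depth.
- camera_params(name): a dict with "K" (3x3 intrinsics, pixels), "camera_from_world" (4x4, takes a point from world to camera coordinates). Camera axes: x right, y down, z forward; pixel columns grow to the right and rows downward; lengths in m; the calibration is good to about 2 mm. A picture is of the moment at which its call begins. camera_params takes no time and is no camera call.
A pose or a line that the arm cannot do raises MotionError and nothing moves.
- sign_off(): hands the job in; it is judged then, once.
Trained networks look in the newest picture that a camera, given by its name, has taken for a name from the list of things; names that differ only in an ending like _2 or _b are one class to them, and where a whole thing is asked for, a point or a joint stands for the part that bears it (a point fixed in the world has none). Each returns a list of dicts, best first, with "confidence" (0 to 1); they miss things now and then, are a little off and sometimes report something else, mostly with a low value. They report only what shows in the picture. A call takes as long as a camera call.
- look_for(camera, name): "at" ([column, row] in pixels, amid what is visible of it).
- tip_of(camera, name): "at" ([column, row] in pixels: a listed point, or the origin of a listed thing).
Readings, each from a call of its own:
- read_time_s(): time.
- read_qpos(): joint angles.
- read_joint_vel(): joint speeds.
- read_effort(): joint torques, N m.
- read_eef_pos(): TCP position.
- read_tcp_rot(): TCP orientation.
- read_ft_force(): force on the tool from outside, world axes, zero at the start.
- read_ft_torque(): the same for the moment, N m.
- read_finger_gap(): finger opening in m.
- read_grasp_force(): force on a finger pad.
Only numpy, scipy, OpenCV 4.12 (cv2) and the standard library are available. Lean on these libraries where they do the work, as an engineer would, in place of code of your own. Each camera call takes 0.05 s, during which the arm holds its last target. There are 200 camera calls.

### The job

Tidy the worktop: put the spice jar, the egg timer, the matchbox and the peeler each into the shallow wooden tray that is shaped and sized for it. Each must rest fully down on the floor of its tray inside the lip, the jar and the timer standing upright, the matchbox and the peeler lying flat and lined up with their trays. Leave the lemon and the garlic where they lie.

Things in the scene. Friction and masses are not known exactly. Their poses are not given: they have to be found in the camera images.
- spice_jar: Standing spice jar, upright cylinder 46 mm across and 106 mm high, glass body with label, green lid on the top 20 mm (45 mm across); grip it about 80 mm up, under or on the lid, to keep the gripper clear of its top. Origin: centre of its underside; z up through the lid. About 0.11 kg.
- egg_timer: Round wind-up kitchen timer standing on its base, 60 mm across and 58 mm high: white lower half up to 22 mm, red dome above (here it does not turn). Widest, 60 mm, about 22 mm above its underside. Origin: centre of its underside; z up. About 0.09 kg.
- matchbox: Closed matchbox lying flat, 36 mm (its x) by 53 mm (its y) by 16 mm high. Origin: centre of its underside; z up. About 0.02 kg. It may lie either way round in its tray.
- peeler: Vegetable peeler lying flat, 170 mm long (its x), 25 mm wide (its y), 18 mm high. Dark green handle from x = -85 to +20 mm (about 24 mm wide, 17 mm high), metal blade from there to x = +85 mm, only 6 mm high and 14 mm wide. Origin: middle of its length and width, on the underside; z up. Lying at rest it pitches by about 0.075 rad, which is right. About 0.08 kg, best gripped across the handle at x = -20 mm. It may lie either way round in its tray.
- jar_tray: Small round tray for the spice jar: 62 mm across inside, 74 mm outside. The tray is of dark wood lined with cork, fixed to the worktop, 9 mm high over all: floor 4 mm above its underside, then a lip 5 mm high and 6 mm thick. Origin: centre of its underside; z up.
- timer_tray: Large round tray for the egg timer: 80 mm across inside, 92 mm outside. The tray is of dark wood lined with cork, fixed to the worktop, 9 mm high over all: floor 4 mm above its underside, then a lip 5 mm high and 6 mm thick. Origin: centre of its underside; z up.
- matchbox_tray: Small oblong tray for the matchbox: inside 52 mm (its x) by 69 mm (its y), outside 64 by 81 mm. The matchbox's x belongs along this tray's x. The tray is of dark wood lined with cork, fixed to the worktop, 9 mm high over all: floor 4 mm above its underside, then a lip 5 mm high and 6 mm thick. Origin: centre of its underside; z up.
- peeler_tray: Long narrow tray for the peeler: inside 194 mm (its x) by 43 mm (its y), outside 206 by 55 mm. The peeler's x belongs along this tray's x. The tray is of dark wood lined with cork, fixed to the worktop, 9 mm high over all: floor 4 mm above its underside, then a lip 5 mm high and 6 mm thick. Origin: centre of its underside; z up.
- lemon: Yellow lemon, 83 x 58 x 58 mm, a bystander that lies near the front edge of the worktop. Origin: its underside. To be left alone. Behind the row of things stands a fixed microwave oven (x from 0.595 m, its door handle from 0.553 m; y from -0.44 to +0.04 m; 0.27 m high, a toaster on top to 0.48 m): travel sideways in front of it.
- garlic: Bulb of garlic, 53 mm across, 52 mm high, a bystander near the front edge of the worktop. Origin: its underside. To be left alone.

How it is judged:
At the end, for the whole second after the job is handed in: Each thing rests on the floor of its own tray, released and at rest: jar within 11 mm of its centre, timer 13, matchbox 14, peeler 15 (12 along the tray); tilted under 0.06 rad (peeler 0.13); matchbox within 0.25 and peeler within 0.15 rad of the tray's direction, either way round (horizontal distance between spice_jar and jar_tray below 0.011 m and z of spice_jar in the frame of jar_tray between 0.001 and 0.0075 m and angle between each of spice_jar, egg_timer, matchbox's own z axis and vertical below 0.06 rad and linear speed of each of spice_jar, egg_timer, matchbox, peeler below 0.02 m/s and angular speed of each of spice_jar, egg_timer, matchbox, peeler below 0.3 rad/s and horizontal distance between egg_timer and timer_tray below 0.013 m and z of egg_timer in the frame of timer_tray between 0.001 and 0.0075 m and horizontal distance between matchbox and matchbox_tray below 0.014 m and z of matchbox in the frame of matchbox_tray between 0.001 and 0.0075 m and angle between the x axis of matchbox and the x axis of matchbox_tray, either way round below 0.25 rad and horizontal distance between peeler and peeler_tray below 0.015 m and z of peeler in the frame of peeler_tray between 0.001 and 0.0075 m and angle between peeler's own z axis and vertical below 0.13 rad and angle between the x axis of peeler and the x axis of peeler_tray, either way round below 0.15 rad and x of peeler in the frame of peeler_tray between -0.012 and 0.012 m); the robot touches nothing.
It fails at once if the lemon is shifted by more than 30 mm (distance of lemon from where it was at the start of the episode above 0.03 m).
It fails at once if the garlic is shifted by more than 30 mm (distance of garlic from where it was at the start of the episode above 0.03 m).
It also fails if it takes over 136 s, if anything falls off the work surface, if the arm or the gripper's body presses on something with over 40 N, if the wrist force passes 120 N, or if a joint passes its speed limit or range.

## Working session

There is one attempt and no reset: what is moved stays moved. The work goes in short steps, each a Python script; the robot and the scene stay as the last script left them, time stands still between calls to the robot, and variables do not carry over. Pictures are saved under pics/ and viewed, at most 14 in all, crops included, and the job is handed in when it is done.

```bash
mkdir -p pics; ls; cat > h.py <<'E'
import numpy as np, cv2
from bench import *
def cam(c):
    p=camera_params(c); return np.array(p["K"]),np.array(p["camera_from_world"])
def world(c,px,z):
    K,T=cam(c); R,t=T[:3,:3],T[:3,3]
    d=R.T@np.linalg.inv(K)@np.array([px[0],px[1],1.]); o=-R.T@t
    return o+d*(z-o[2])/d[2]
def pix(c,P):
    K,T=cam(c); q=K@(T[:3,:3]@np.array(P,float)+T[:3,3]); return q[:2]/q[2]
def snap(c,f):
    im=read_camera(c); cv2.imwrite("pics/"+f,im[:,:,::-1]); return im
E
python3 - <<'E'
from h import *
for c in("scene","top"):
    snap(c,c+"0.png"); K,T=cam(c); print(c,K[0,0],(-T[:3,:3].T@T[:3,3]).round(3),T[2,:3].round(2))
    for n in "spice_jar egg_timer matchbox peeler jar_tray timer_tray matchbox_tray peeler_tray lemon garlic".split():
        for r in tip_of(c,n)[:2]: print(n,np.round(r["at"],1),round(r["confidence"],2),world(c,r["at"],0).round(3))
print(read_eef_pos(),read_tcp_rot(),read_time_s())
E
```

```text
pics
scene 385.50369382183686 [0.05  0.361 0.606] [ 0.5  -0.59 -0.63]
spice_jar [162.2 241.5] 0.73 [0.658 0.139 0.   ]
egg_timer [282.  232.2] 0.89 [ 0.491 -0.053  0.   ]
egg_timer [195.9 266.2] 0.37 [0.55 0.13 0.  ]
matchbox [385.3 164.9] 0.52 [ 0.466 -0.429  0.   ]
matchbox [390.8 195.8] 0.35 [ 0.382 -0.325  0.   ]
peeler [240.2 295.4] 0.61 [0.431 0.116 0.   ]
jar_tray [325.6 206.6] 0.78 [ 0.475 -0.184  0.   ]
timer_tray [381.2 164. ] 0.66 [ 0.476 -0.424  0.   ]
timer_tray [358.7 186.3] 0.64 [ 0.463 -0.302  0.   ]
matchbox_tray [194.  268.2] 0.87 [0.548 0.136 0.   ]
peeler_tray [388.6 193.3] 0.57 [ 0.392 -0.33   0.   ]
lemon [329.6 254.9] 0.65 [ 0.371 -0.073  0.   ]
garlic [354.  230.9] 0.65 [ 0.376 -0.165  0.   ]
garlic [240.7 293.5] 0.19 [0.433 0.113 0.   ]
top 460.4446418028401 [ 0.415 -0.158  1.213] [ 0.08  0.   -1.  ]
spice_jar [216.2 151.4] 0.61 [0.658 0.137 0.   ]
egg_timer [292.6 216.5] 0.79 [ 0.48  -0.065  0.   ]
matchbox [431.9 218.1] 0.78 [ 0.469 -0.432  0.   ]
peeler [230.3 239.7] 0.97 [0.422 0.1   0.   ]
jar_tray [339.3 213.3] 0.55 [ 0.486 -0.188  0.   ]
jar_tray [330.9 257.5] 0.29 [ 0.371 -0.164  0.   ]
timer_tray [382.3 218.3] 0.68 [ 0.471 -0.301  0.   ]
matchbox_tray [216.1 195.4] 0.72 [0.54  0.137 0.   ]
peeler_tray [394.4 254.4] 0.57 [ 0.376 -0.33   0.   ]
peeler_tray [382.7 220.7] 0.16 [ 0.465 -0.302  0.   ]
lemon [294.7 256.9] 0.57 [ 0.374 -0.069  0.   ]
garlic [330.3 255.8] 0.62 [ 0.375 -0.162  0.   ]
[ 0.1726566  -0.62665113  0.2502776 ] [ 9.90982167e-01  1.33993820e-01  2.42972713e-05 -5.56843577e-06] 1.1
```

```bash
python3 - <<'E'
import cv2
a=cv2.imread("pics/top0.png")[110:310,180:480]; cv2.imwrite("pics/t0c.png",cv2.resize(a,None,fx=2.66,fy=2.66,interpolation=cv2.INTER_CUBIC))
E
```

```text
(no output)
```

View pics/t0c.png

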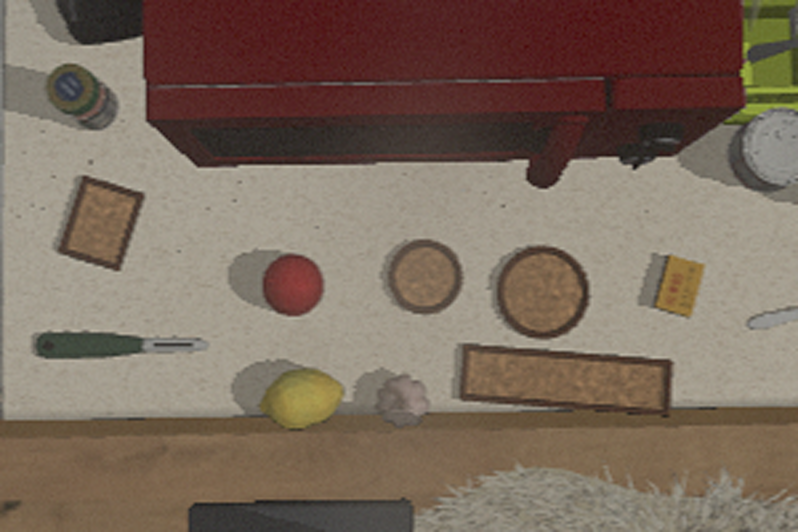

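View pics/scene0.png

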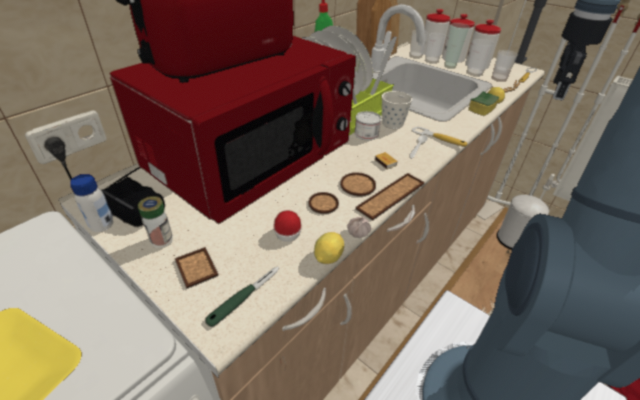

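The top view shows, in crop pixels, the jar at (90,105), the matchbox tray at (100,222), the timer at (293,285) and the peeler at (40-207,344). The jar tray is at (424,275), the timer tray at (542,291), the peeler tray at (566,380), the matchbox at (680,286), the lemon at (302,397) and the garlic at (403,397). The networks agree with the picture, so I'll refine with segmentation next.

```bash
cat > seg.py <<'E'
from h import *
S=2000 # px per m
X0,Y0,W,H=0.30,-0.50,0.45,0.75
def warp(c,im,z):
    # output col = (y-Y0)*S, row=(x-X0)*S
    src=np.float32([pix(c,[X0+a*W,Y0+b*H,z]) for a,b in((0,0),(0,1),(1,1),(1,0))])
    dst=np.float32([[b*H*S,a*W*S] for a,b in((0,0),(0,1),(1,1),(1,0))])
    return cv2.warpPerspective(im,cv2.getPerspectiveTransform(src,dst),(int(H*S),int(W*S)),flags=cv2.INTER_CUBIC)
def blob(c,im,z,xy,r,f):
    w=cv2.GaussianBlur(warp(c,im,z),(0,0),2); hsv=cv2.cvtColor(w,cv2.COLOR_RGB2HSV).astype(int)
    m=f(hsv[...,0],hsv[...,1],hsv[...,2]).astype(np.uint8)
    k=np.zeros_like(m); cv2.circle(k,(int((xy[1]-Y0)*S),int((xy[0]-X0)*S)),int(r*S),1,-1); m&=k
    m=cv2.morphologyEx(m,cv2.MORPH_CLOSE,np.ones((9,9)))
    cs=cv2.findContours(m,cv2.RETR_EXTERNAL,cv2.CHAIN_APPROX_NONE)[0]
    q=max(cs,key=cv2.contourArea); p=q[:,0,::-1]/S+[X0,Y0]
    (a,b),(l1,l2),_=cv2.minAreaRect(p.astype(np.float32)); bx=cv2.boxPoints(cv2.minAreaRect(p.astype(np.float32)))
    e=bx[1]-bx[0],bx[2]-bx[1]; L=max(e,key=np.linalg.norm)
    return dict(c=(round(a,4),round(b,4)),size=(round(max(l1,l2),4),round(min(l1,l2),4)),yaw=round(float(np.arctan2(L[1],L[0])),3),p=p)
tray=lambda h,s,v:(s>85)&((h<25)|(h>165))
JOBS=dict(jar_tray=((.486,-.188),.055,.009,tray),timer_tray=((.471,-.301),.062,.009,tray),matchbox_tray=((.54,.137),.06,.009,tray),
 peeler_tray=((.39,-.33),.115,.009,lambda h,s,v:tray(h,s,v)),
 matchbox=((.469,-.432),.05,.016,lambda h,s,v:s>110),timer=((.48,-.065),.06,.025,lambda h,s,v:(s>120)&((h<8)|(h>170))),
 peeler=((.422,.13),.07,.01,lambda h,s,v:(h>35)&(h<95)&(s>60)&(v<120)),jar=((.69,.15),.07,.106,lambda h,s,v:(s>70)))
if __name__=="__main__":
  for c in("top","scene"):
    im=read_camera(c)
    for n,(xy,r,z,f) in JOBS.items():
        try: d=blob(c,im,z,xy,r,f); d.pop("p"); print(c,n,*d.values())
        except Exception as e: print(c,n,"fail",e)
    if c=="top": a=warp(c,im,.009)[:,:,::-1]; cv2.imwrite("pics/warp.png",cv2.resize(a,None,fx=.53,fy=.53))
    for n in("egg_timer","spice_jar"):
        for r in look_for(c,n)[:1]: print(c,n,world(c,r["at"],.03 if n=="egg_timer" else .053).round(4))
E
python3 seg.py
```

```text
top jar_tray (0.4841, -0.1881) (0.0547, 0.0545) -1.166
top timer_tray (0.4678, -0.304) (0.0875, 0.085) 0.0
top matchbox_tray (0.5447, 0.1314) (0.077, 0.0606) -0.326
top peeler_tray (0.3508, -0.3295) (0.2173, 0.1134) 1.488
top matchbox (0.4711, -0.4361) (0.0527, 0.0361) -0.305
top timer (0.4786, -0.0596) (0.055, 0.0527) 0.298
top peeler fail max() iterable argument is empty
top jar (0.6608, 0.1363) (0.0405, 0.0395) 0.0
top egg_timer [ 0.4738 -0.0635  0.03  ]
top spice_jar [0.6607 0.1335 0.053 ]
scene jar_tray (0.4833, -0.1842) (0.0735, 0.0686) -0.785
scene timer_tray (0.4659, -0.2989) (0.0919, 0.0864) -0.956
scene matchbox_tray (0.5421, 0.1339) (0.0811, 0.0612) -0.322
scene peeler_tray (0.3797, -0.3196) (0.206, 0.0545) 1.473
scene matchbox (0.4722, -0.432) (0.0532, 0.0434) -0.312
scene timer (0.4861, -0.0659) (0.0764, 0.0555) -0.785
scene peeler (0.4227, 0.1432) (0.1015, 0.0195) 1.571
scene jar (0.6519, 0.1412) (0.0695, 0.0469) -0.359
scene egg_timer [ 0.4748 -0.0494  0.03  ]
scene spice_jar [0.6598 0.1399 0.053 ]
```

View pics/warp.png

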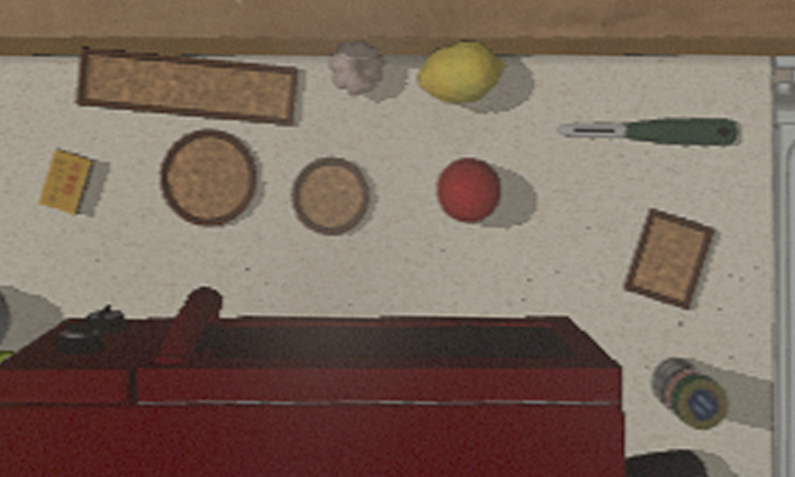

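The warped view (1060 px/m) confirms the tray and object outlines, with the timer at (469,190) and the peeler from (558,130) to (738,131). I'll average the two cameras. Next I'll dry-run the IK and start with the matchbox.

```bash
cat > pp.py <<'E'
from h import *
from scipy.spatial.transform import Rotation as Rn
def q(psi):
    c,s=np.cos(psi),np.sin(psi)
    return Rn.from_matrix(np.array([[-s,c,0],[c,s,0],[0,0,-1]])).as_quat()
# columns: x=(-s,c,0), y=(c,s,0), z=(0,0,-1)
# name: grasp xy, psi, z, place xy, psi, open before, open at release, effort
def pd(c,yaw): return np.array(c)-.02*np.array([np.cos(yaw),np.sin(yaw)])
PL={"matchbox":((.4715,-.434),-1.879,.024,(.543,.1327),-1.895,.070,.052,25),
"peeler":(pd((.4228,.111),-1.571),0,.025,pd((.3805,-.321),-1.667),-.096,.060,.042,45),
"egg_timer":((.477,-.057),-1.571,.027,(.467,-.301),-1.571,.085,.078,35),
"spice_jar":((.658,.138),-1.571,.080,(.484,-.186),-1.571,.085,.075,40)}
XT,ZT=.45,.22
def pick(n,V=.3):
    g,ps,z,*_,op,_,F=PL[n]
    move_gripper(op,F); movel([g[0],g[1],ZT],q(ps),V); movel([g[0],g[1],z],None,.15)
    move_gripper(0.0,F); print(n,"gap",read_finger_gap(),"F",read_grasp_force())
    movel([g[0],g[1],ZT],None,.2); print("lifted gap",read_finger_gap(),read_time_s())
def place(n,V=.3,via=True,dxy=(0,0)):
    g,ps,z,p,pp,_,rel,F=PL[n]; p=np.array(p)+dxy
    if via:
        movel([XT,g[1],ZT],None,V); movel([XT,p[1],ZT],q(pp),V)
    movel([p[0],p[1],ZT],q(pp),V); movel([p[0],p[1],z+.03],None,.2); movel([p[0],p[1],z+.005],None,.04)
    print("gap",read_finger_gap(),"ft",np.round(read_ft_force(),1))
    move_gripper(rel); pause(.2); movel([p[0],p[1],ZT],None,.2); print("done",n,read_time_s())
E
python3 - <<'E'
from pp import *
for n,(g,ps,z,p,pp,*_) in PL.items():
    for a in(0,np.pi,-np.pi)[:2]:
        for xy,s in((g,ps),(p,pp)):
            for h in(z,ZT):
                j=inverse_kinematics([*xy,h],q(s+a)); print(n,a>0,None if j is None else np.round(j,2))
E
```

```text
matchbox False [ 0.68  0.63  0.    1.75 -0.    0.76 -1.2 ]
matchbox False [ 0.7   0.39 -0.02  1.65  0.01  1.1  -1.21]
matchbox False [ 0.11  0.58 -0.5   1.93  0.41  0.73 -2.53]
matchbox False [ 0.38  0.35 -0.82  1.82  0.29  1.1  -2.44]
matchbox True [ 1.03  0.68 -0.45  1.73  0.39  0.82  1.66]
matchbox True [ 1.06  0.44 -0.49  1.63  0.23  1.13  1.77]
matchbox True [ 0.4   0.72 -0.88  1.92  0.74  0.86  0.37]
matchbox True [ 0.53  0.43 -1.03  1.81  0.41  1.13  0.61]
peeler False [ 0.48  0.59 -0.98  2.19  0.74  0.75 -1.01]
peeler False [ 0.68  0.11 -1.1   2.07  0.12  1.03 -0.48]
peeler False [ 0.88  0.45 -0.34  2.11  0.25  0.62  0.28]
peeler False [ 0.92  0.13 -0.35  2.    0.05  1.03  0.44]
peeler True [ 0.67  0.81 -1.25  2.18  1.01  0.95  1.95]
peeler True [ 0.81  0.16 -1.26  2.06  0.18  1.04  2.61]
peeler True [ 0.46  0.42  0.14  2.13 -0.1   0.59 -2.57]
peeler True [ 0.57  0.11  0.01  2.01 -0.    1.02 -2.65]
egg_timer False [ 0.4   0.44 -0.41  2.12  0.29  0.63 -1.79]
egg_timer False [ 0.54  0.13 -0.54  2.    0.08  1.03 -1.6 ]
egg_timer False [ 0.61  0.52 -0.13  1.96  0.11  0.68 -1.16]
egg_timer False [ 0.64  0.24 -0.16  1.85  0.04  1.05 -1.11]
egg_timer True [ 0.69  0.53 -0.75  2.11  0.56  0.71  1.14]
egg_timer True [ 0.74  0.16 -0.75  2.    0.13  1.03  1.5 ]
egg_timer True [ 0.94  0.58 -0.53  1.94  0.42  0.74  1.73]
egg_timer True [ 0.99  0.29 -0.57  1.83  0.18  1.07  1.93]
spice_jar False [ 0.19  0.7  -0.63  1.63  0.47  0.97 -2.17]
spice_jar False [ 0.32  0.59 -0.83  1.53  0.45  1.22 -2.15]
spice_jar False [ 0.53  0.38 -0.28  2.03  0.15  0.75 -1.41]
spice_jar False [ 0.57  0.18 -0.31  1.93  0.06  1.04 -1.34]
spice_jar True [ 0.28  0.75 -0.76  1.62  0.59  1.01  0.9 ]
spice_jar True [ 0.32  0.59 -0.82  1.53  0.45  1.22  0.99]
spice_jar True [ 0.82  0.44 -0.61  2.01  0.35  0.79  1.57]
spice_jar True [ 0.84  0.22 -0.62  1.92  0.15  1.05  1.74]
```

```bash
python3 - <<'E'
from pp import *
pick("matchbox"); snap("scene","m1.png"); print(np.round(read_qpos(),2))
E
```

```text
matchbox gap 0.03631457219263103 F 26.006022691726685
lifted gap 0.036206730082106876 6.0417
[ 0.69  0.39 -0.01  1.65  0.01  1.1  -1.2 ]
```

View pics/m1.png

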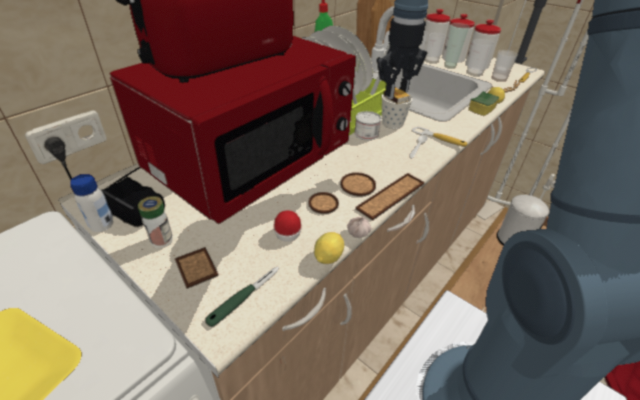

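The picture shows the matchbox held between the fingers near (400,95), and nothing else has moved. Placing it next.

```bash
python3 - <<'E'
from pp import *
place("matchbox"); movel([XT,.05,.3],None,.3)
im=snap("top","m2.png"); a=im[100:320,190:490,::-1]; cv2.imwrite("pics/m2c.png",cv2.resize(a,None,fx=2.6,fy=2.6,interpolation=cv2.INTER_CUBIC))
print(np.round(read_qpos(),2))
E
```

```text
gap 0.03630899775430913 ft [-3.2 -0.1  5.2]
done matchbox 12.2083
[ 0.21 -0.02 -0.4   1.97 -0.01  1.19 -2.08]
```

View pics/m2c.png

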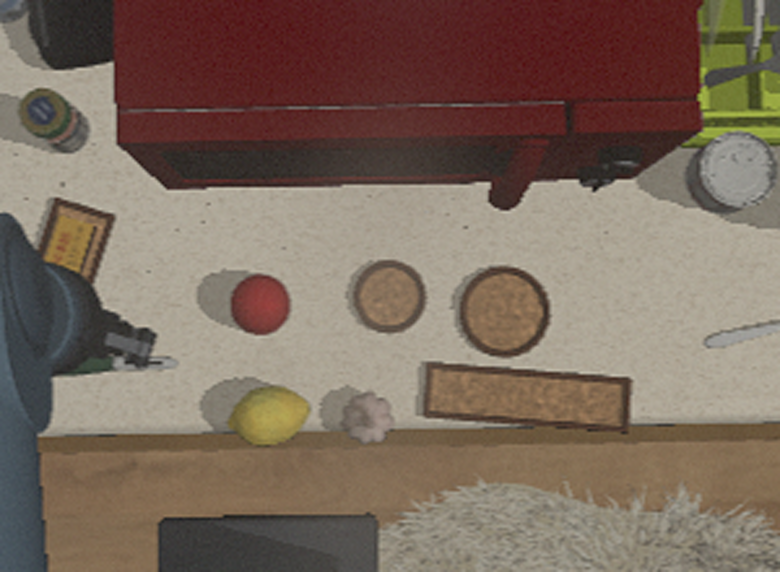

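The matchbox is in its tray at about (75,240), partly hidden by the arm. I'll do the peeler next and check the matchbox properly later.

```bash
python3 - <<'E'
from pp import *
pick("peeler"); snap("scene","p1.png")
place("peeler"); movel([XT,-.06,ZT],q(-1.571),.3); print(np.round(read_qpos(),2))
E
python3 - <<'E'
import cv2
a=cv2.imread("pics/p1.png")[90:340,120:440]; cv2.imwrite("pics/p1c.png",cv2.resize(a,None,fx=2,fy=2))
E
```

```text
peeler gap 0.020796844381078674 F 43.911688961670734
lifted gap 0.02034000268395605 18.2
gap 0.020336994280861883 ft [-2.3  0.9  2.9]
done peeler 23.8583
[ 0.32  0.06 -0.29  2.07  0.02  1.02 -1.55]
```

View pics/p1c.png

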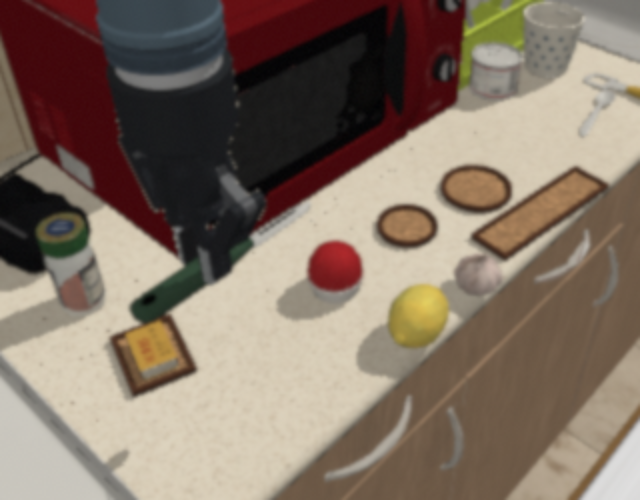

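The peeler was held level, and the matchbox sits inside its tray at (152,350). On to the timer.

```bash
python3 - <<'E'
from pp import *
pick("egg_timer"); place("egg_timer"); movel([XT,.1,ZT],None,.3); movel([.6,.138,ZT],None,.3)
im=snap("scene","s3.png"); cv2.imwrite("pics/s3c.png",cv2.resize(im[120:330,150:450,::-1],None,fx=2.6,fy=2.6,interpolation=cv2.INTER_CUBIC))
im=snap("top","t3.png")
E
```

```text
egg_timer gap 0.05774483349658441 F 36.50373142620083
lifted gap 0.05704668922201312 29.3167
gap 0.057600552877220094 ft [-2.1  1.9  5.2]
done egg_timer 34.1583
```

View pics/s3c.png

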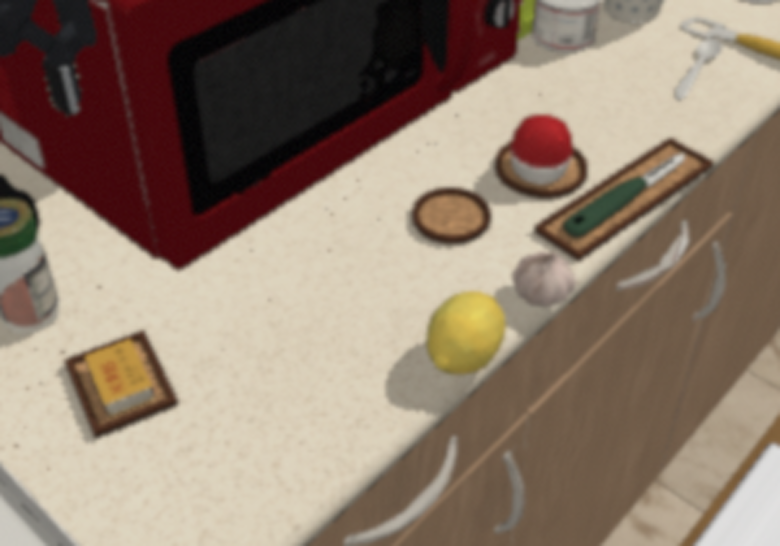

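View pics/t3.png

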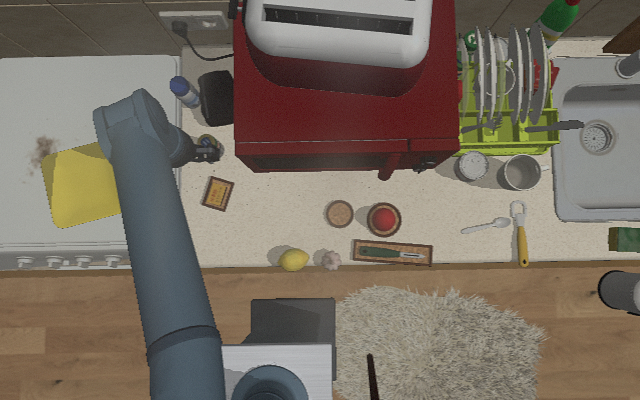

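All three placed things are in their trays: matchbox at (217,194), timer at (384,218) and peeler at (392,253) in the top view. Now the jar.

```bash
python3 - <<'E'
from pp import *
pick("spice_jar"); place("spice_jar"); movel([XT,-.0,ZT+.05],None,.3); movel([XT,.2,ZT+.05],None,.3)
from seg import blob,tray
for c in("top","scene"):
    im=snap(c,c+"4.png")
    r=((slice(150,270),slice(195,445)) if c=="top" else (slice(120,330),slice(150,450)))
    cv2.imwrite(f"pics/{c}4c.png",cv2.resize(im[r][:,:,::-1],None,fx=2.6,fy=2.6,interpolation=cv2.INTER_CUBIC))
    for n in "spice_jar egg_timer matchbox peeler jar_tray timer_tray matchbox_tray peeler_tray".split():
        for d in tip_of(c,n)[:1]: print(c,n,round(d["confidence"],2),world(c,d["at"],.004).round(3))
    y=lambda h,s,v:(s>130)&(h>15)&(h<32)&(v>110)
    for n,a in dict(matchbox=((.543,.133),.04,.020,y),timer=((.467,-.301),.045,.03,lambda h,s,v:(s>150)&((h<6)|(h>172))),handle=((.385,-.29),.08,.015,lambda h,s,v:(h>35)&(h<95)&(v<120))).items():
        try: b=blob(c,im,a[2],a[0],a[1],a[3]); b.pop("p"); print(c,n,*b.values())
        except Exception as e: print(n,e)
E
```

```text
spice_jar gap 0.04424998307334276 F 40.64926514402032
lifted gap 0.044516080863358586 39.3917
gap 0.04449399376065075 ft [-1.9  0.2  4.1]
done spice_jar 44.6417
top spice_jar 0.8 [ 0.485 -0.191  0.004]
top egg_timer 0.87 [ 0.466 -0.306  0.004]
top matchbox 0.83 [0.548 0.142 0.004]
top peeler 0.97 [ 0.374 -0.319  0.004]
top jar_tray 0.51 [ 0.48  -0.188  0.004]
top timer_tray 0.82 [ 0.469 -0.302  0.004]
top matchbox_tray 0.59 [0.539 0.128 0.004]
top peeler_tray 0.86 [ 0.383 -0.325  0.004]
top matchbox (0.5425, 0.1328) (0.0512, 0.034) -0.326
top timer (0.4671, -0.3142) (0.0334, 0.0332) 0.769
top handle (0.383, -0.2913) (0.105, 0.0223) 1.452
scene spice_jar 0.98 [ 0.486 -0.194  0.004]
scene egg_timer 0.94 [ 0.473 -0.298  0.004]
scene matchbox 0.63 [0.542 0.137 0.004]
scene peeler 0.68 [ 0.395 -0.326  0.004]
scene jar_tray 0.63 [ 0.475 -0.176  0.004]
scene timer_tray 0.84 [ 0.466 -0.295  0.004]
scene matchbox_tray 0.95 [0.543 0.139 0.004]
scene peeler_tray 0.64 [ 0.385 -0.324  0.004]
scene matchbox (0.544, 0.133) (0.0539, 0.0402) -0.337
scene timer (0.4746, -0.3064) (0.0716, 0.0586) -0.814
scene handle (0.3828, -0.2876) (0.1121, 0.0225) 1.501
```

View pics/top4c.png

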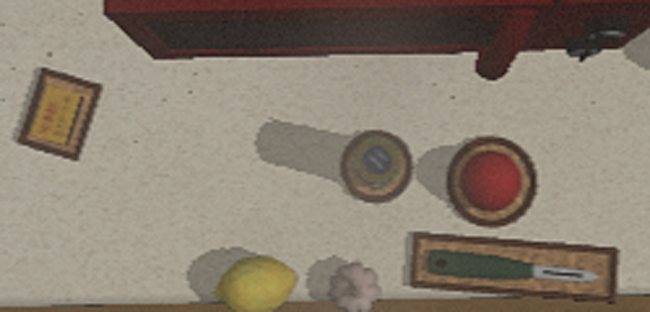

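View pics/scene4c.png

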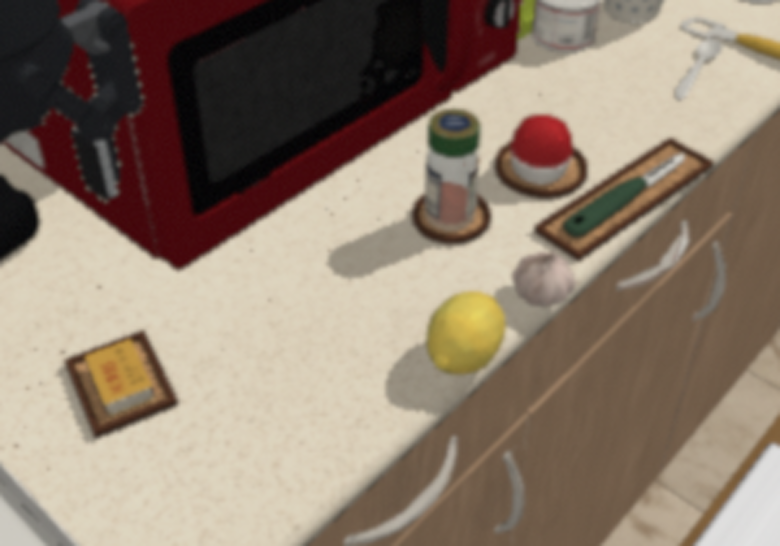

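In both views all four things are within about 3 mm of their tray centres, standing or lying as required, and the bystanders have not moved. Handing in.

```bash
python3 -c "
from bench import *
pause(.5); print(sign_off(), read_time_s())"
```

```text
the job is handed in; nothing more can be done
the job is handed in; nothing more can be done
```

The job is handed in: camera views just before showed the jar, timer, matchbox and peeler each in its own tray within about 3 mm of centre, and the lemon and garlic looked undisturbed; the sign-off call returned no verdict.

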